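# Hang the logger in the slotted drying rack

## Robot

A 6-joint arm with a two-finger parallel gripper is mounted at the origin on the work surface. World frame = base frame: x ahead of the robot, y to its left, z up, the work surface at z = 0. Lengths are in m, angles in degrees, forces in N, time in s.
With the tool pointing down it reaches from about 0.325 to 0.775 m from the base axis. Payload 5.5 kg.
Tool frame: the origin (TCP) lies at the centre of the arm's flange, where the gripper is bolted on; the fingertips stand 182 mm ahead of it and the grasp point (between the pads) lies 163 mm ahead of it; z points along the fingers, y is the line along which they close (so a half turn about z gives the same grasp; the last joint's range is limited). The gripper opens to 88 mm and grips with 3 to 60 N. Pads are 20 mm wide; open, the fingers measure 115 mm over their backs; the gripper's body (75 mm by 178 mm) begins 61 mm behind the grasp point.
Start: joints at [71.981, 5.22, 70.514, -0, 104.267, -3.249], TCP at [0.153, 0.58, 0.405] pointing down, gripper open.
Joint ranges: [-164.24, 164.24], [-49.07, 125.15], [9.68, 141.18], [-86.29, 266.29], [3.28, 154.24], [-151.56, 151.56]. Speed limits (degrees/s): [147.25, 147.25, 172.46, 180, 180, 180].

## Interface

Orientations are given as [roll, pitch, yaw] about the fixed x, y, z axes, in that order (R = Rz(yaw) Ry(pitch) Rx(roll)).
In Python, from station import r gives the robot as it stands. The module is installed in compiled form; this text tells all that it offers. Calls block until the motion is done:
- r.reach(position, orientation): joint-space move of the TCP to a pose.
- r.servo_line(position, rotation=None, speed=0.15): straight line of the TCP; rotation=None keeps the orientation; speed is the mean speed in m/s.
- r.move_joints(angles): joint-space move.
- r.let_go() and r.grab(squeeze=None): open the fingers fully, or close them until they stop; squeeze is the grip in N (None keeps the last).
- r.wait(seconds).
- r.inverse_kinematics(position, orientation): joint angles nearest the present ones, or None.
- r.sense(): the state.
- r.snapshot(name): name is "scene" or "top"; returns a dict with "frame" (480x640x3 uint8, red, green, blue), "fx", "fy", "cx", "cy" (pixels), "dist_coeffs" ([k1, k2, p1, p2, k3] as OpenCV has them; the pictures are not rectified), "R" (3x3) and "t" (3): a world point X has camera coordinates R X + t. Camera axes: x right, y down, z forward; pixel columns grow to the right and rows downward; lengths in m; the calibration is good to about 2 mm. A picture is of the moment at which its call begins. There is no depth.
A pose or a line that the arm cannot do raises r.IKError and nothing moves.
- r.hand_in(): hands the job in; it is judged then, once.
The state is a dict: "clock": time; "joints": joint angles; "joint_vel": joint speeds; "joint_torque": joint torques, N m; "tcp_pos": TCP position; "orientation": TCP orientation; "contact_force": force on the tool from outside, world axes, zero at the start; "torque": the same for the moment, N m; "opening": finger opening in m; "gripper_force": force on a finger pad.
Only numpy, scipy, OpenCV 4.12 (cv2) and the standard library are available. Lean on these libraries where they do the work, as an engineer would, in place of code of your own. Each camera call takes 0.05 s, during which the arm holds its last target. There are 200 camera calls.

## Task

A cradle saddle has been left on top of the drying rack across its slot: first stand it upright on the plywood board with the other saddle. Then take the logger that stands on the bench by its top grip, keep it upright, run its thin neck in through the mouth of the slot and round, all the way to the closed end that is still free, and leave it hanging there by its collar. The logger already hanging, the other saddle, the bottle and the can stay where they are.

Things in the scene. Friction and masses are not known exactly. Their poses are not given: they have to be found in the camera images.
- rack: Fixed drying rack: level plywood plate 250 (x) by 230 mm (y), 8 mm thick, top 165 mm above the bench, on four 12 mm legs at x +-115, y +-105 mm; low tie bars join them but the -y side is open below. Origin on the bench under the plate's centre. One 24 mm slot through the plate, anchor-shaped: a straight entry from the -y edge, a cross slot, and two blind legs (see the rack points).
- rack_mouth (a point): Mouth of the slot: middle of the plate's -y edge (rack x 0, y -115 mm), at the plate's top. The slot's centre line runs from here along rack x = 0 to y = +70 mm, where the cross slot runs along y = +70 from x = -80 to +80 mm. Only a logger's neck fits the slot: its body travels below the plate, its collar and grip above.
- rack_end_far (a point): Hanging place, rack x = +80, y = +15 mm, at the plate's top: where the neck's axis belongs at this blind end. The slot leg leading here runs back along x = +80 from the cross slot (y = +70); its closing wall is 12 mm beyond this point.
- rack_end_near (a point): The other hanging place, rack x = -80, y = +15 mm, at the plate's top; its slot leg runs back along x = -80 from the cross slot in the same way. One of the two places (it varies which) is taken by the hanging logger.
- logger: Logger to hang, 0.3 to 0.55 kg, upright on the bench between bottle and can. Origin: centre of its underside, z up. Grey cylinder body 46 mm in diameter, 85 mm tall, tapering to 95 mm; steel neck 14 mm in diameter, 95 to 130 mm up; black collar disc 42 mm in diameter, 130 to 137; black round grip 24 mm in diameter, 137 to 172 mm (top). Hanging, its underside is 35 mm above the bench.
- logger_collar (a point): On the logger's axis at the underside of its collar, 130 mm above its origin.
- hung_logger: An identical logger that already hangs in the rack at one of the two hanging places, collar on the plate, its grip reaching 42 mm above the plate; leave it alone. Origin: centre of its underside, which is 35 mm above the bench.
- saddle: Loose black plastic cradle saddle left on the rack's plate across the slot near its mouth, 0.12 to 0.2 kg: U-shaped block 90 mm long (x), 30 mm wide (y). Its middle (30 mm of the length) is 28 mm high and easily gripped across the 30 mm; the horns at its ends rise to 55 mm. Origin: centre of its underside, z up.
- mate_saddle: A second saddle of the same kind standing on the plywood board, on the board's -y half, lengthwise along the board's x; leave it alone. Origin: centre of its underside.
- board: Fixed plywood board on the bench, 140 x 140 mm, 20 mm thick. Origin: centre of its underside, z up. The mate stands around y = -37 mm; the free place is its +y half, around y = +35 mm, where the saddle should stand on its flat underside.
- bottle: White plastic bottle, 54 mm in diameter, 155 mm tall, standing on the bench about 80 mm from the logger's axis; leave it alone. Origin: centre of its underside.
- can: Steel can, 54 mm in diameter, 150 mm tall, standing on the bench about 80 mm from the logger's axis on the other side from the bottle; leave it alone. Origin: centre of its underside.
Not all that is in view belongs to the job. Leave any blue or red look-alike of the saddle alone.

How it is judged:
By the outcome, as a careful person would: the job done as asked, in the order asked, and still so for the second after the job is handed in, with the robot touching nothing.
It also fails if it takes over 67 s, if anything falls off the work surface, if the arm or the gripper's body presses on something with over 40 N, if the wrist force passes 120 N, or if a joint passes its speed limit or range.

## Working session

There is one attempt and no reset: what is moved stays moved. The work goes in short steps, each a Python script; the robot and the scene stay as the last script left them, time stands still between calls to the robot, and variables do not carry over. Pictures are saved under pics/ and viewed, at most 10 in all, crops included, and the job is handed in when it is done.

```bash
mkdir -p pics; python3 - <<'E'
from station import r
import cv2,pickle
d={}
for n in("scene","top"):
    s=r.snapshot(n); d[n]=s; cv2.imwrite(f"pics/{n}0.png",s["frame"][:,:,::-1]); print(n,s["fx"],s["fy"],s["cx"],s["cy"],s["dist_coeffs"],s["R"],s["t"])
pickle.dump(d,open("cal.pkl","wb"))
s=r.sense();print(s)
E
```

```text
scene 446.532722567081 446.532722567081 326.2746025839561 241.22310737570874 [-0.07429944  0.          0.          0.          0.        ] [[-0.77088902  0.63674023  0.01708826]
 [ 0.47123116  0.58814997 -0.6572829 ]
 [-0.42856892 -0.49863964 -0.75345019]] [ 0.46478045 -0.10726704  1.08295919]
top 586.6084752188384 586.6084752188384 323.35880381844726 235.53536257183904 [-0.19508866  0.          0.          0.          0.        ] [[ 0.02761178 -0.99947864  0.01673437]
 [-0.99603893 -0.02892455 -0.08408227]
 [ 0.08452246 -0.01434643 -0.99631829]] [-0.11619107  0.50315422  1.28698706]
{'clock': 0.1, 'joints': array([ 7.19819777e+01,  5.25916872e+00,  7.05741409e+01, -2.36443495e-03,
        1.04266027e+02, -3.24550026e+00]), 'joint_vel': array([-0.00489109, -0.15382621, -0.0738824 ,  0.07329382, -0.06098481,
       -0.0994252 ]), 'joint_torque': array([ 2.64866590e-03, -4.47857916e+01, -4.07568634e+01,  7.00183329e-02,
        2.85028416e-02, -9.72868088e-05]), 'tcp_pos': array([0.15298294, 0.58022791, 0.40362403]), 'orientation': array([-1.79900693e+02, -3.33501768e-03,  1.65226894e+02]), 'contact_force': array([ 0.35697716, -0.1644756 , -0.37363373]), 'torque': array([ 0.00605588,  0.02421637, -0.02558678]), 'gripper_force': 0.0, 'opening': 0.08780058359104047}
```

View pics/top0.png

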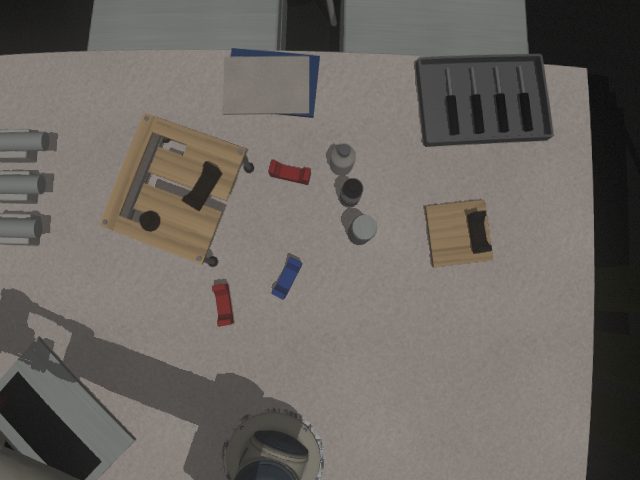

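View pics/scene0.png

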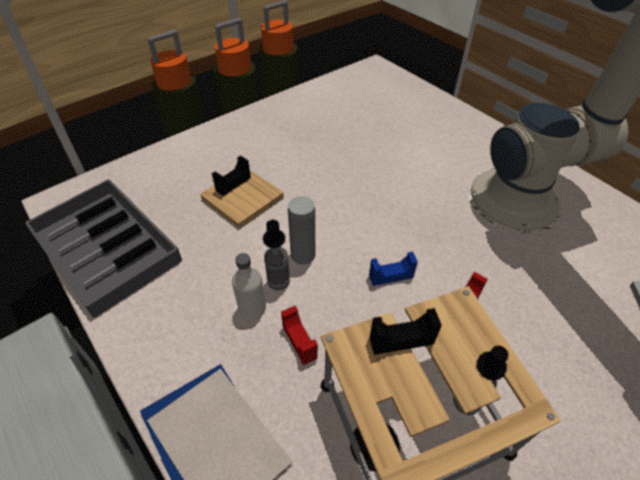

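The top view shows the rack around (175,190) with its mouth at about (233,205). The hung logger is at (150,220), so the far end near (178,148) is free. The saddle is at (203,186), the logger at (350,190) between bottle and can, and the board at (460,233). I'll enlarge both areas.

```bash
python3 - <<'E'
import cv2
a=cv2.imread("pics/top0.png")
cv2.imwrite("pics/c1.png",cv2.resize(a[105:270,95:260],None,fx=3.6,fy=3.6,interpolation=cv2.INTER_CUBIC))
cv2.imwrite("pics/c2.png",cv2.resize(a[135:275,320:500],None,fx=4,fy=4,interpolation=cv2.INTER_CUBIC))
E
```

```text
(no output)
```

View pics/c1.png

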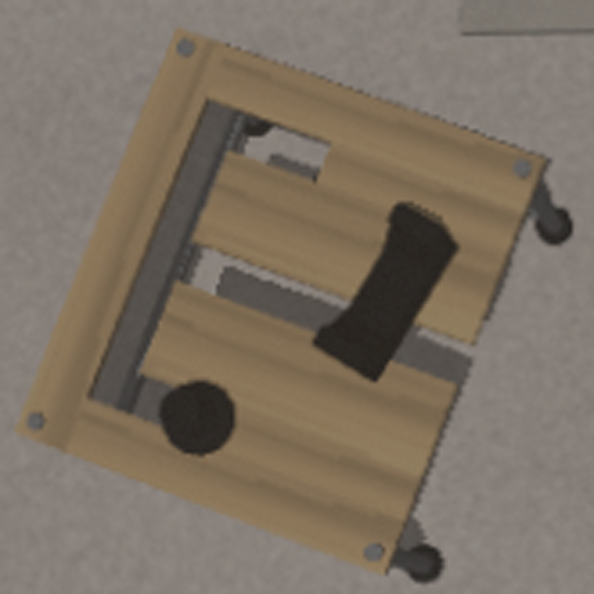

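View pics/c2.png

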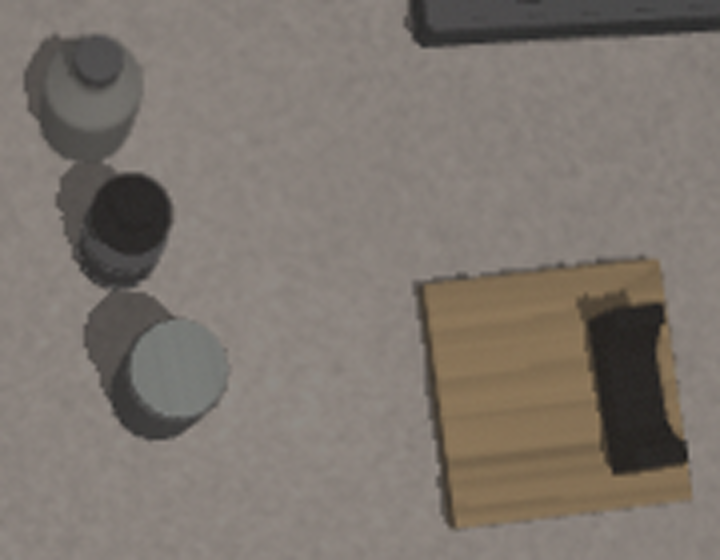

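Crop c1: the plate dots are at (185,47), (522,167), (36,421) and (374,551), and the saddle's horn outer corners are at about (398,203), (458,246), (315,343) and (377,380). Crop c2: the collar is centred at (130,214), the can top at (180,367) and the cap at (100,60). The board corners are at (425,283), (660,260), (690,497) and (452,526), and the mate's are at (590,318), (662,305), (612,472) and (687,462).

```bash
cat > h.py <<'E'
import numpy as np,cv2,pickle
from scipy.optimize import least_squares
cal=pickle.load(open("cal.pkl","rb"))
def K(s): return np.array([[s["fx"],0,s["cx"]],[0,s["fy"],s["cy"]],[0,0,1]])
def proj(n,X):
    s=cal[n]; return cv2.projectPoints(np.array(X,float).reshape(-1,1,3),cv2.Rodrigues(s["R"])[0],s["t"],K(s),s["dist_coeffs"])[0].reshape(-1,2)
def ray(n,px,z):
    s=cal[n]; u=cv2.undistortPoints(np.array(px,float).reshape(-1,1,2),K(s),s["dist_coeffs"]).reshape(-1,2)
    C=-s["R"].T@s["t"]; d=np.c_[u,np.ones(len(u))]@s["R"]
    return C+d*((z-C[2])/d[:,2])[:,None]
def T(p,L):
    c,s=np.cos(p[2]),np.sin(p[2]); L=np.array(L,float)
    return np.c_[p[0]+c*L[:,0]-s*L[:,1],p[1]+s*L[:,0]+c*L[:,1],L[:,2]]
def fit(obs,p0):
    f=lambda p:np.concatenate([(proj(n,T(p,L))-px).ravel() for n,L,px in obs])
    o=least_squares(f,p0,loss="soft_l1"); return o.x,f(o.x).reshape(-1,2).round(1)
c1=lambda p:(np.array(p,float)+.5)/3.6-.5+[95,105]
c2=lambda p:(np.array(p,float)+.5)/4-.5+[320,135]
E
python3 - <<'E'
from h import *
L=[[.115,.105,.165],[.115,-.105,.165],[-.115,.105,.165],[-.115,-.105,.165]]
g=c1([(185,47),(522,167),(36,421),(374,551)])
p0=list(ray("top",g,.165).mean(0)[:2])+[-.35]
for o in ([("top",L,g)],[("top",L,g),("scene",[L[3],L[1],L[2]],np.array([(466,293),(330,339),(550,416)]))]):
    rack,e=fit(o,p0);print("rack",rack,np.degrees(rack[2]),e.tolist())
B=[[.07,.07,.02],[.07,-.07,.02],[-.07,-.07,.02],[-.07,.07,.02]]
b=c2([(425,283),(660,260),(690,497),(452,526)])
board,e=fit([("top",B,b)],list(ray("top",b,.02).mean(0)[:2])+[0]);print("board",board,e.tolist())
lt=c2([(130,214)]);print("logger",ray("top",lt,.137),ray("scene",[(273.5,226)],.172))
print("can",ray("top",c2([(180,367)]),.150),"bottle",ray("top",c2([(100,60)]),.155))
print("hung",ray("top",c1([(198,417)]),.172), T(rack,[[-.08,.015,.172]]))
S=ray("top",c1([(398,203),(458,246),(315,343),(377,380)]),.22);print("saddle",S.mean(0),S[0]-S[2],S[1]-S[3],S[0]-S[1])
M=ray("top",c2([(590,318),(662,305),(612,472),(687,462)]),.075);print("mate",M,M.mean(0))
pickle.dump((rack,board),open("fit.pkl","wb"))
# masks for logger blob
im=cv2.imread("pics/top0.png")
for nm,(x0,y0,x1,y1) in dict(log=(335,173,370,203),sad=(175,155,228,215),mate=(460,205,500,255)).items():
    c=im[y0:y1,x0:x1].max(2)<62
    n,l,st,ce=cv2.connectedComponentsWithStats(c.astype('uint8')); i=1+st[1:,4].argmax()
    ys,xs=np.where(l==i); print(nm,st[i],ce[i]+[x0,y0],cv2.minAreaRect(np.c_[xs+x0,ys+y0].astype('float32')))
E
```

```text
rack [ 0.58524941  0.21046062 -0.32427118] -18.579370278071224 [[0.1, 0.1], [-0.0, -0.0], [-0.1, 0.0], [0.0, -0.1]]
rack [ 0.5860817   0.21056437 -0.32489701] -18.61522728189191 [[0.1, -0.3], [-0.0, -0.4], [-0.1, -0.4], [-0.1, -0.5], [0.3, -0.7], [-0.3, -0.3], [1.0, -0.3]]
board [ 0.5225637  -0.4097852   0.13199039] [[-0.5, -0.4], [0.2, -0.6], [0.3, 0.8], [0.0, 0.3]]
logger [[ 0.59593284 -0.15662696  0.137     ]] [[ 0.6003003 -0.1511359  0.172    ]]
can [[ 0.51638195 -0.18288016  0.15      ]] bottle [[ 0.67205086 -0.13849702  0.155     ]]
hung [[0.51372316 0.24941074 0.172     ]] [[0.51505518 0.25031652 0.172     ]]
saddle [0.57817687 0.13624552 0.22      ] [ 0.07687908 -0.04092944  0.        ] [ 0.07318234 -0.04002755  0.        ] [0.02269425 0.03366521 0.        ]
mate [[ 0.55778128 -0.41371584  0.075     ]
 [ 0.56633054 -0.4543932   0.075     ]
 [ 0.47391294 -0.42655424  0.075     ]
 [ 0.4804522  -0.46880637  0.075     ]] [ 0.51961924 -0.44086741  0.075     ]
log [  6   6  21  20 320] [351.734375 188.446875] ((352.1000061035156, 188.3000030517578), (19.230182647705078, 19.230182647705078), 26.56505012512207)
sad [  7   7  40  49 836] [202.81578947 186.39473684] ((202.3427276611328, 185.65171813964844), (20.775959014892578, 46.3219108581543), 32.0053825378418)
mate [  7   6  25  42 681] [477.61820852 231.83113069] ((478.67572021484375, 231.5540313720703), (40.442142486572266, 19.23468017578125), 80.53767395019531)
```

```bash
cat >> h.py <<'E'
rack,board=pickle.load(open("fit.pkl","rb")) 
def pt(p,x,y,z): return T(p,[[x,y,z]])[0]
E
python3 - <<'E'
from h import *
from scipy.optimize import minimize
from station import r
im=cv2.imread("pics/top0.png")
def fitbox(x0,y0,x1,y1,z0,p0):
    c=im[y0:y1,x0:x1].max(2)<62
    n,l,st,ce=cv2.connectedComponentsWithStats(c.astype('uint8')); i=1+st[1:,4].argmax()
    ys,xs=np.where(l==i); h=cv2.convexHull(np.c_[xs+x0,ys+y0].astype('float32'))
    A=cv2.contourArea(h)
    L=[[a*.045,b*.015,z0+k*.055] for a in(-1,1) for b in(-1,1) for k in(0,1)]
    def f(p):
        q=cv2.convexHull(proj("top",T(p,L)).astype('float32'));I=cv2.intersectConvexConvex(q,h)[0]
        return 1-I/(A+cv2.contourArea(q)-I)
    o=minimize(f,p0,method="Nelder-Mead",options=dict(initial_simplex=np.array(p0)+np.vstack([np.zeros(3),np.diag([.01,.01,.1])]),xatol=1e-4,fatol=1e-4));return o.x,o.fun
sad,e=fitbox(175,155,228,215,.165,[.578,.136,-.49]);print("saddle",sad,np.degrees(sad[2]),e)
mate,e=fitbox(460,205,500,255,.02,[.521,-.447,.132]);print("mate",mate,np.degrees(mate[2]),e)
c,s=np.cos(board[2]),np.sin(board[2]);d=mate[:2]-board[:2];print("mate in board",c*d[0]+s*d[1],-s*d[0]+c*d[1])
pickle.dump(sad,open("sad.pkl","wb"))
sy=np.degrees(sad[2]);by=np.degrees(board[2])
q=[("sad",[*sad[:2],.35],sy),("sadhi",[*sad[:2],.45],sy),("brd",pt(board,0,.041,.205),by),("brdhi",pt(board,0,.041,.45),by),("log",[.596,-.1566,.322],16),("loghi",[.596,-.1566,.46],16)]
q+=[(str(a),pt(rack,*a,.365),16) for a in((0,-.175),(0,.07),(.08,.07),(.08,.015))]
for n,p,y in q:
    for k in(0,180):
        j=r.inverse_kinematics(list(p),[180,0,y+k]);print(n,np.round(p,3),y+k,None if j is None else np.round(j,0))
E
```

```text
saddle [ 0.58169691  0.14155615 -0.53669743] -30.750497457167278 0.08177939068248508
mate [ 0.52128629 -0.44780325  0.19963541] 11.438266391789494 0.0751826818429473
mate in board -0.00626976225596594 -0.037519243605283685
sad [0.582 0.142 0.35 ] -30.750497457167278 [ 10.   5.  77.  -0.  99. 131.]
sad [0.582 0.142 0.35 ] 149.24950254283272 [ 10.   5.  77.   0.  99. -49.]
sadhi [0.582 0.142 0.45 ] -30.750497457167278 [ 10.   6.  65.  -0. 109. 131.]
sadhi [0.582 0.142 0.45 ] 149.24950254283272 [ 10.   6.  65.   0. 109. -49.]
brd [ 0.517 -0.369  0.205] 7.5624921867780595 [-39.  14.  82.  -0.  85.  44.]
brd [ 0.517 -0.369  0.205] 187.56249218677806 [ -39.   14.   82.    0.   85. -136.]
brdhi [ 0.517 -0.369  0.45 ] 7.5624921867780595 [-39.  12.  59.  -0. 110.  44.]
brdhi [ 0.517 -0.369  0.45 ] 187.56249218677806 [ -39.   12.   59.    0.  110. -136.]
log [ 0.596 -0.157  0.322] 16 [-18.   8.  76.  -0.  96.  56.]
log [ 0.596 -0.157  0.322] 196 [ -18.    8.   76.    0.   96. -124.]
loghi [ 0.596 -0.157  0.46 ] 16 [-18.   9.  61.  -0. 110.  56.]
loghi [ 0.596 -0.157  0.46 ] 196 [ -18.    9.   61.    0.  110. -124.]
(0, -0.175) [0.53  0.045 0.365] 16 [  1.  -6.  85.  -0. 100.  75.]
(0, -0.175) [0.53  0.045 0.365] 196 [   1.   -6.   85.    0.  100. -105.]
(0, 0.07) [0.608 0.277 0.365] 16 [ 22.  16.  63.  -0. 102.  96.]
(0, 0.07) [0.608 0.277 0.365] 196 [ 22.  16.  63.   0. 102. -84.]
(0.08, 0.07) [0.684 0.251 0.365] 16 [ 17.  26.  50.  -0. 104.  91.]
(0.08, 0.07) [0.684 0.251 0.365] 196 [ 17.  26.  50.   0. 104. -89.]
(0.08, 0.015) [0.667 0.199 0.365] 16 [ 14.  20.  57.  -0. 102.  88.]
(0.08, 0.015) [0.667 0.199 0.365] 196 [ 14.  20.  57.   0. 102. -92.]
```

```bash
python3 - <<'E'
from h import *
from station import r
p=lambda s:print(s,{k:np.round(v,4).tolist() for k,v in r.sense().items() if k in("clock","tcp_pos","orientation","contact_force","opening","gripper_force")})
x,y=.5815,.1405
r.reach([x,y,.45],[180,0,-30]); p("above")
r.servo_line([x,y,.353],speed=.12); p("down")
r.grab(25); p("grab")
r.servo_line([x,y,.46],speed=.12); p("up")
by=float(np.degrees(board[2]))
b=pt(board,0,.041,.46); r.reach(list(b),[180,0,by]); p("board")
s=r.snapshot("scene");cv2.imwrite("pics/s1.png",cv2.resize(s["frame"][30:330,150:550,::-1],None,fx=2,fy=2))
s=r.snapshot("top");cv2.imwrite("pics/t1.png",s["frame"][:,:,::-1])
E
```

```text
above {'clock': 2.3, 'tcp_pos': [0.5813, 0.1411, 0.45], 'orientation': [-179.9924, 0.0107, -29.9118], 'contact_force': [0.4241, 0.1333, 0.5791], 'gripper_force': 0.0, 'opening': 0.0878}
down {'clock': 3.2583, 'tcp_pos': [0.5816, 0.1406, 0.3542], 'orientation': [-179.9365, -0.0746, -29.9963], 'contact_force': [-0.495, -0.0943, 0.1764], 'gripper_force': 0.0, 'opening': 0.0877}
grab {'clock': 4.1833, 'tcp_pos': [0.5815, 0.1406, 0.353], 'orientation': [-179.9882, -0.0004, -29.9964], 'contact_force': [1.5093, 0.4363, -0.2541], 'gripper_force': 24.9822, 'opening': 0.0298}
up {'clock': 5.225, 'tcp_pos': [0.5816, 0.1405, 0.4589], 'orientation': [179.9342, 0.0748, -30.002], 'contact_force': [-0.2126, -0.5566, -2.9175], 'gripper_force': 24.9821, 'opening': 0.0297}
board {'clock': 7.0833, 'tcp_pos': [0.5176, -0.3684, 0.46], 'orientation': [-179.9853, -0.012, 7.6105], 'contact_force': [0.1317, 0.2077, -2.3264], 'gripper_force': 24.9822, 'opening': 0.0297}
```

View pics/s1.png

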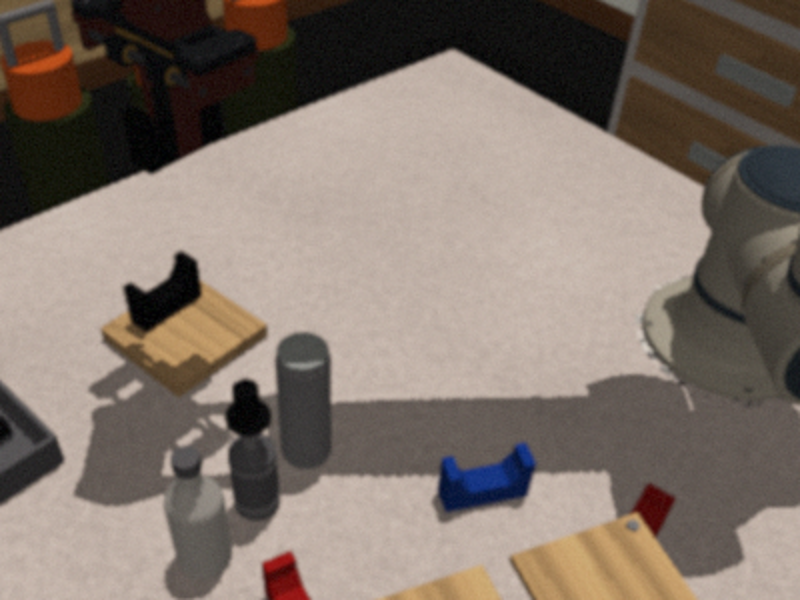

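The held saddle is just out of this crop, but the 29.7 mm opening confirms the grip. The mate stands at (162,295), with the free half of the board in front of it. Next I'll lower and release.

```bash
python3 - <<'E'
from h import *
from station import r
p=lambda s:print(s,{k:np.round(v,4).tolist() for k,v in r.sense().items() if k in("clock","tcp_pos","contact_force","opening","gripper_force")})
b=pt(board,0,.041,0)[:2].tolist()
r.servo_line([*b,.225],speed=.15)
r.servo_line([*b,.2085],speed=.04);r.wait(.2);p("down")
z=.2085
while r.sense()["contact_force"][2]<0 and z>.206: z-=.0007; r.servo_line([*b,z],speed=.02); r.wait(.1)
p("set"); r.let_go(); p("open")
r.servo_line([*b,.30],speed=.1); 
r.reach([.596,-.1566,.46],[180,0,16]);p("logger")
s=r.snapshot("top");cv2.imwrite("pics/t2.png",s["frame"][:,:,::-1]);cv2.imwrite("pics/t2c.png",cv2.resize(s["frame"][185:275,400:520,::-1],None,fx=5,fy=5,interpolation=cv2.INTER_CUBIC))
E
```

```text
down {'clock': 9.6583, 'tcp_pos': [0.5171, -0.3691, 0.2083], 'contact_force': [0.3434, 0.1388, -1.4212], 'gripper_force': 24.9966, 'opening': 0.0299}
set {'clock': 10.3583, 'tcp_pos': [0.5172, -0.3691, 0.2078], 'contact_force': [-2.0989, 1.5497, 4.6991], 'gripper_force': 24.9977, 'opening': 0.0299}
open {'clock': 11.3667, 'tcp_pos': [0.5172, -0.3691, 0.2071], 'contact_force': [0.578, 0.5277, -0.2425], 'gripper_force': 0.0, 'opening': 0.0878}
logger {'clock': 13.5167, 'tcp_pos': [0.596, -0.1576, 0.4583], 'contact_force': [0.0805, -0.4921, -0.236], 'gripper_force': 0.0, 'opening': 0.0877}
```

View pics/t2c.png

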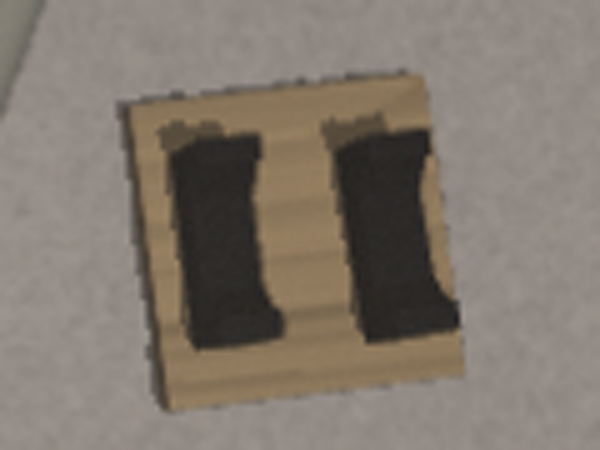

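The saddle stands at (222,240) in the crop, parallel to the mate at (400,235), which is unmoved. Next is the logger.

```bash
python3 - <<'E'
from h import *
from station import r
p=lambda s:print(s,{k:np.round(v,4).tolist() for k,v in r.sense().items() if k in("clock","tcp_pos","contact_force","torque","opening","gripper_force")})
r.servo_line([.596,-.1566,.324],speed=.12);r.wait(.2);p("down")
r.grab(50);p("grab")
r.servo_line([.596,-.1566,.404],speed=.08);p("up")
m=pt(rack,0,-.18,.404);print(m)
r.servo_line(m.tolist(),speed=.12);r.wait(.3);p("mouth")
r.servo_line([*m[:2],.367],speed=.08);r.wait(.3);p("low")
s=r.snapshot("scene");cv2.imwrite("pics/s3.png",s["frame"][:,:,::-1]);cv2.imwrite("pics/s3c.png",cv2.resize(s["frame"][200:400,230:480,::-1],None,fx=3,fy=3,interpolation=cv2.INTER_CUBIC))
E
```

```text
down {'clock': 15.05, 'tcp_pos': [0.5961, -0.1566, 0.3248], 'contact_force': [-0.3713, 0.9869, 0.1685], 'torque': [0.0241, 0.1019, 0.0044], 'gripper_force': 0.0, 'opening': 0.0877}
grab {'clock': 16.0583, 'tcp_pos': [0.596, -0.1566, 0.324], 'contact_force': [-0.3781, 0.0851, -0.3853], 'torque': [-0.0691, 0.0933, 0.0406], 'gripper_force': 50.0, 'opening': 0.0231}
up {'clock': 17.2083, 'tcp_pos': [0.596, -0.1566, 0.403], 'contact_force': [-0.455, -0.0759, -3.7112], 'torque': [-0.0201, 0.1343, 0.0189], 'gripper_force': 49.9988, 'opening': 0.0234}
[0.52862369 0.03998132 0.404     ]
mouth {'clock': 19.3917, 'tcp_pos': [0.5287, 0.0398, 0.404], 'contact_force': [0.3081, -1.0576, -3.6322], 'torque': [0.002, 0.1028, -0.0113], 'gripper_force': 49.9988, 'opening': 0.0232}
low {'clock': 20.3, 'tcp_pos': [0.5287, 0.04, 0.3676], 'contact_force': [0.0599, -0.1614, -4.9649], 'torque': [-0.0597, 0.176, 0.0101], 'gripper_force': 49.9989, 'opening': 0.0236}
```

View pics/s3c.png

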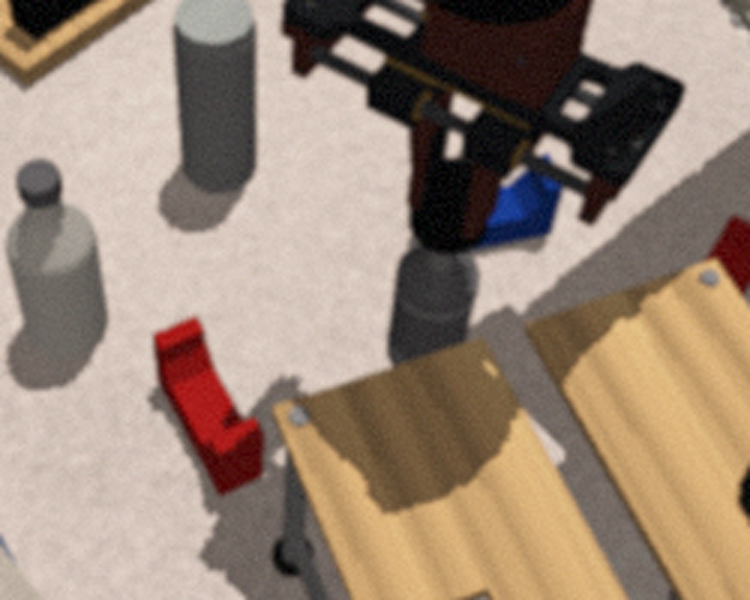

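The logger hangs upright from the gripper in front of the mouth. Its shoulder edges are at crop x≈400 and 474 around y≈295, and the slot mouth runs from (490,345) to (527,325). I'll check the predicted projection.

```bash
python3 - <<'E'
from h import *
im=cv2.imread("pics/s3c.png")
P=lambda X:((proj("scene",X)-[230,200]+.5)*3-.5)
x,y=.5287,.04
a=np.linspace(0,2*np.pi,60)
for z,rad in((.128,.023),(.173,.021),(.138,.007),(.060,.023)):
    cv2.polylines(im,[P(np.c_[x+rad*np.cos(a),y+rad*np.sin(a),0*a+z]).round().astype('int32')],True,(0,255,0),1)
for L in ([[-.012,-.115],[-.012,.06]],[[.012,-.115],[.012,.06]],[[-.125,-.115],[.125,-.115]]):
    cv2.polylines(im,[P(T(rack,[[*q,.165] for q in L])).round().astype('int32')],False,(255,0,0),1)
cv2.imwrite("pics/s3o.png",cv2.resize(im[150:450,270:670],None,fx=2,fy=2))
E
```

```text
(no output)
```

View pics/s3o.png

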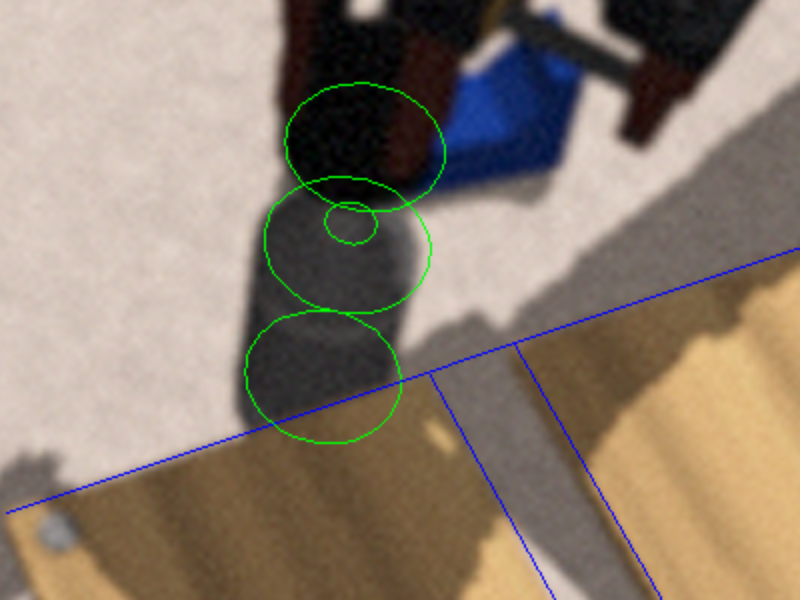

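```bash
python3 - <<'E'
from h import *
def edges(f,row,c0,c1):
    g=cv2.GaussianBlur(cv2.imread(f,0),(1,3),0)[row-1:row+2,c0:c1].mean(0)
    d=np.gradient(g); m=(c1-c0)//2
    def sub(i):
        w=d[max(i-2,0):i+3]; return round(c0+float((np.arange(max(i-2,0),max(i-2,0)+len(w))*w).sum()/w.sum()),2)
    return sub(int(d[:m].argmin())),sub(m+int(d[m:].argmax())),g.round().astype(int).tolist()
def pred(x,y,z0,z1,rad,row):
    a=np.linspace(0,2*np.pi,120); pts=[]
    for z in np.linspace(z0,z1,60): pts.append(proj("scene",np.c_[x+rad*np.cos(a),y+rad*np.sin(a),0*a+z]))
    h=cv2.convexHull(np.vstack(pts).astype('float32'))[:,0]; h=np.vstack([h,h[:1]])
    xs=[p[0]+(row-p[1])/(q[1]-p[1])*(q[0]-p[0]) for p,q in zip(h[:-1],h[1:]) if (p[1]-row)*(q[1]-row)<0]
    return min(xs),max(xs)
for f,x,y,b,rows,c in(("pics/s3.png",.5287,.04,.043,(293,297,301,305),(348,402)),("pics/scene0.png",.5959,-.1566,0,(264,268,272),(255,297))):
    for row in rows:
        l,r_,g=edges(f,row,*c);print(f,row,l,r_,np.round(pred(x,y,b,b+.085,.023,row),2)); 
    print(c,g)
E
```

```text
pics/s3.png 293 361.49 388.92 [362.96 391.09]
pics/s3.png 297 360.98 388.22 [362.4 390.2]
pics/s3.png 301 360.46 387.24 [361.84 389.3 ]
pics/s3.png 305 359.91 386.27 [361.27 388.4 ]
(348, 402) [202, 205, 206, 209, 204, 204, 206, 209, 208, 209, 202, 178, 122, 58, 39, 42, 42, 45, 47, 50, 54, 56, 57, 58, 59, 59, 58, 59, 59, 60, 60, 61, 60, 54, 57, 53, 53, 60, 109, 163, 192, 195, 180, 154, 138, 125, 116, 114, 114, 107, 105, 104, 108, 114]
pics/scene0.png 264 264.61 288.59 [265.94 289.97]
pics/scene0.png 268 265.07 288.57 [266.49 290.26]
pics/scene0.png 272 265.69 288.81 [267.04 290.55]
(255, 297) [138, 134, 139, 150, 159, 173, 184, 181, 182, 179, 152, 90, 41, 33, 39, 35, 37, 38, 37, 40, 40, 39, 39, 41, 38, 38, 40, 39, 36, 37, 36, 32, 35, 46, 67, 84, 92, 90, 91, 90, 89, 90]
```

The logger shows an offset of about 1.5 px (~3 mm) in the scene camera, both before and after the grasp, so this is calibration bias. I'll enter the slot with half the correction and then centre by gentle touch.

```bash
cat >> h.py <<'E'
def goto(r,x,y,z=.368,speed=.06): r.servo_line(pt(rack,x,y,z).tolist(),speed=speed)
c,s=np.cos(rack[2]),np.sin(rack[2])
def fr(r,n=5):
    F=np.zeros(3)
    for _ in range(n): F+=r.sense()["contact_force"]; r.wait(.02)
    F/=n; return np.array([c*F[0]+s*F[1],-s*F[0]+c*F[1],F[2]])
def probe(r,x,y,d,lim=.007,th=2.5,step=.0008):
    f0=fr(r);k=0
    while k<lim:
        k+=step; goto(r,x+d[0]*k,y+d[1]*k,speed=.02); f=fr(r)-f0
        if np.linalg.norm(f[:2])>th: break
    print("probe",d,round(k,4),f.round(1)); goto(r,x,y,speed=.03); return k
E
python3 - <<'E'
from h import *
from station import r
goto(r,-.0015,-.18); r.wait(.2); print(fr(r))
goto(r,-.0015,-.135,speed=.05);print(fr(r))
goto(r,-.0015,-.09,speed=.03);print(fr(r))
a=probe(r,-.0015,-.09,(1,0));b=probe(r,-.0015,-.09,(-1,0));print(a,b,"centre",-.0015+(a-b)/2,r.sense()["clock"])
E
```

```text
[ 0.17008168  0.22997548 -3.73948964]
[-0.06960835 -0.32334612 -3.75202441]
[-0.31229413 -0.51509012 -3.74003024]
probe (1, 0) 0.0056 [-5.1 -0.1  1.7]
probe (-1, 0) 0.0064 [ 2.7 -0.  -1.2]
0.005600000000000001 0.006400000000000001 centre -0.0019000000000000002 29.6167
```

```bash
python3 - <<'E'
from h import *
from station import r
X=-.0019
goto(r,X,.0,speed=.06);goto(r,X,.067,speed=.06);print(fr(r))
k=probe(r,X,.067,(0,1),lim=.012); print(k,r.sense()["clock"])
E
```

```text
[ 0.28486279  0.3033225  -3.488116  ]
probe (0, 1) 0.0088 [-0.5 -2.5  1.5]
0.008800000000000002 36.8083
```

```bash
python3 - <<'E'
from h import *
from station import r
X=-.0019
goto(r,X,.0697,speed=.05);goto(r,X+.04,.0697,speed=.06);print(fr(r));goto(r,X+.08,.0697,speed=.05);print(fr(r))
goto(r,X+.08,.04,speed=.05);print(fr(r));goto(r,X+.08,.015,speed=.04);print(fr(r))
z=.361;goto(r,X+.08,.015,z,speed=.03);r.wait(.2)
while fr(r)[2]<-1 and z>.356: z-=.0006;goto(r,X+.08,.015,z,speed=.02)
print(z,fr(r),r.sense()["clock"])
s=r.snapshot("scene");cv2.imwrite("pics/s4.png",cv2.resize(s["frame"][220:480,300:600,::-1],None,fx=2.3,fy=2.3,interpolation=cv2.INTER_CUBIC))
E
```

```text
[-0.02622299 -0.25284416 -3.62406515]
[ 0.07847449  0.11412162 -3.87097188]
[-0.08173972  0.10707694 -3.34739218]
[ 6.99965067e-02  8.18805248e-04 -3.76909913e+00]
0.35800000000000004 [-1.55239425 -1.22282321  4.05604515] 43.0917
```

View pics/s4.png

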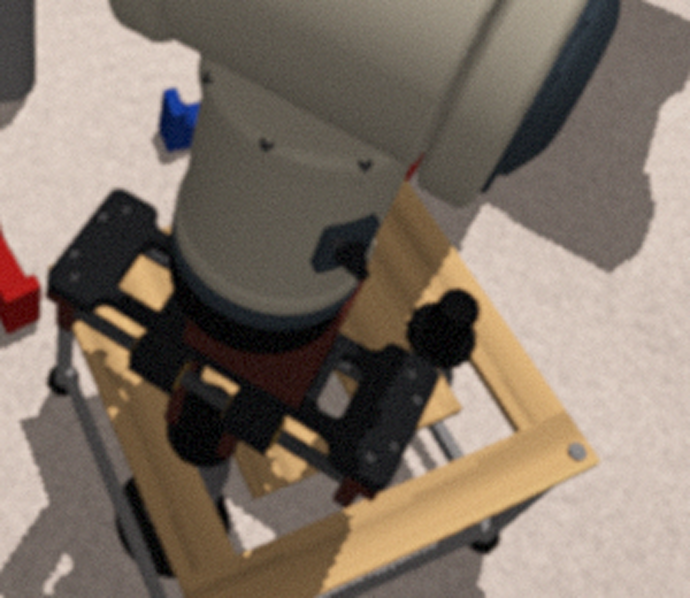

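The collar sits on the plate at the far end, at about (200,430), and the hung logger at (440,335) is untouched. Next I'll release and retreat.

```bash
python3 - <<'E'
from h import *
from station import r
r.let_go(); 
q=r.sense()["tcp_pos"]; r.servo_line([q[0],q[1],.44],speed=.08)
r.reach([.45,-.1,.46],[180,0,16]);r.wait(.3);print(r.sense()["clock"],r.sense()["contact_force"])
s=r.snapshot("scene")["frame"];t=r.snapshot("top")["frame"]
A=cv2.resize(s[270:480,300:580,::-1],(800,600))[:, :];B=cv2.resize(t[100:275,90:260,::-1],(400,412))
o=np.zeros((600,800,3),'uint8');o[:412,:400]=B;o[:412,400:]=cv2.resize(A,(400,412));o[412:]=cv2.resize(t[135:275,320:500,::-1],(242,188)).copy() if 0 else 0
o[412:600,:242]=cv2.resize(t[135:275,320:500,::-1],(242,188));cv2.imwrite("pics/f.png",o)
E
```

```text
47.0833 [-0.29698237  0.00453573  0.13771837]
```

View pics/f.png

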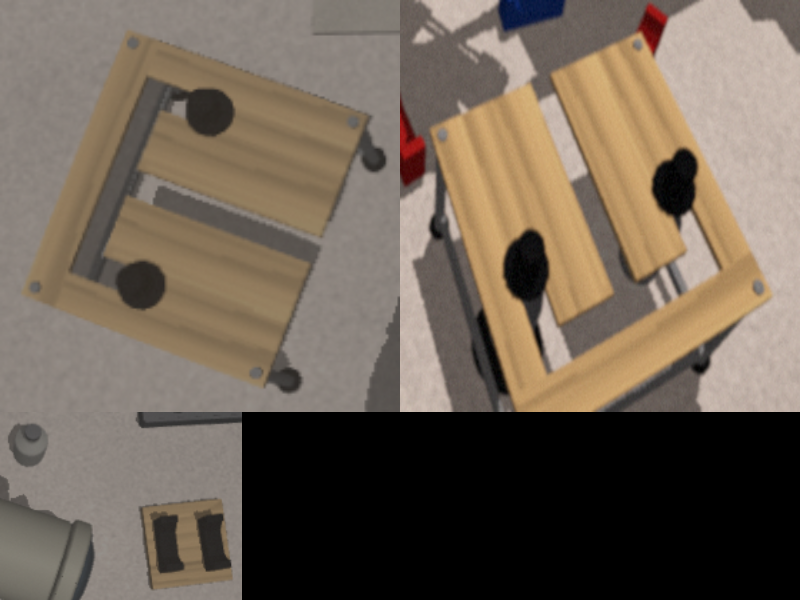

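Both loggers hang with their collars on the plate, and the saddle and mate stand on the board. I'll measure the hanging place precisely.

```bash
python3 - <<'E'
from h import *
from station import r
im=r.snapshot("top")["frame"]
for x0,y0,x1,y1 in((165,133,195,163),(135,205,165,237)):
    m=(im[y0:y1,x0:x1].max(2)<52).astype('uint8'); n,l,st,ce=cv2.connectedComponentsWithStats(cv2.morphologyEx(m,cv2.MORPH_OPEN,np.ones((7,7),np.uint8)));i=1+st[1:,4].argmax()
    p=ray("top",[ce[i]+[x0,y0]],.174)[0];d=p[:2]-rack[:2];print(st[i],p,"rack",c*d[0]+s*d[1],-s*d[0]+c*d[1])
E
```

```text
[  5   5  18  19 300] [0.66506343 0.19849828 0.174     ] rack 0.07870132268627192 0.013777008888825012
[  6   7  18  18 283] [0.51357266 0.2491142  0.174     ] rack -0.08102116064005516 0.01338734033558182
```

```bash
python3 -c "
from station import r
print(r.hand_in())"
```

```text
the job is handed in; nothing more can be done
None
```

The job is handed in: the saddle stands upright on the board beside its mate, the logger hangs by its collar at the free far end of the slot (within about 1 mm), and it took about 47 s of the 67 s; the bottle and the mate look unmoved in the last picture, the can was hidden there.

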